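# Lock a shaker's drive for transport by feeling for its keyhole

### The arm

A 7-joint arm with a two-finger parallel gripper is mounted at the origin on a cart in front of the work surface, level with it; the furniture and walls round the work are solid. World frame = base frame: x ahead of the robot, y to its left, z up, the work surface at z = 0. Lengths are in m, angles in rad, forces in N, time in s.
With the tool pointing down it reaches from about 0.425 to 0.925 m from the base axis. Payload 6.8 kg.
Tool frame: the origin (TCP) lies midway between the tips of the shut fingers; the grasp point (between the pads) lies 19 mm behind it (env.pinch_z is the distance from the TCP to the grasp point, in m); z points along the fingers, y is the line along which they close (so a half turn about z gives the same grasp; the last joint's range is limited). The gripper opens to 85 mm and grips with 20 to 120 N. Pads are 22 mm wide; open, the fingers measure 114 mm over their backs; the gripper's body (76 mm by 85 mm) begins 54 mm behind the grasp point. The pads swing forward as they close: fully open they stand 13 mm farther back than shut.
Start: joints at [-1.45, 0.477, 0.022, 1.555, -0.011, 1.109, -0.083], TCP at [0.153, 0.657, 0.204] pointing down, gripper open.
Joint ranges: [-2.96, 2.96], [-0.34, 2.1], [-1.41, 1.46], [0.24, 2.44], [-1.37, 4.51], [0.17, 1.92], [-2.96, 2.96]. Speed limits (rad/s): [2.39, 2.39, 3.14, 3.14, 3.14, 3.14, 3.14].

### API

Orientations are given as a unit quaternion [w, x, y, z].
In Python, from rig import env gives the robot as it stands. Calls block until the motion is done:
- env.move_ptp(position, orientation): joint-space move of the TCP to a pose.
- env.line_to(position, frame=None, v=0.15, max_force=None): straight line of the TCP; frame=None keeps the orientation; v is the mean speed in m/s. With max_force (N) it stops when the force on the tool has changed by that much, and returns True; else False.
- env.movej(angles): joint-space move.
- env.gripper_to(opening): opening from 0.0 (shut) to 1.0 (fully open); the grip force is fixed at half the most; returns when the fingers have stopped.
- env.dwell(seconds).
- env.ik(position, orientation): joint angles nearest the present ones, or None.
- env.read_camera(name): name is "scene" or "top" or "wrist"; returns a dict with "pixels" (400x640x3 uint8, blue, green, red), "K" (3x3 intrinsics, pixels), "cam_to_world" (4x4, takes a point from camera to world coordinates); the wrist camera has in their place "hand_eye" (4x4, takes a point from camera to tool coordinates, whose origin is the TCP and whose axes are the flange's). Camera axes: x right, y up, looking along -z (the intrinsics and any distortion apply to the point x, -y, -z); pixel columns grow to the right and rows downward; lengths in m; the calibration is good to about 2 mm. A picture is of the moment at which its call begins: read the wrist's pose just before it. There is no depth.
A pose or a line that the arm cannot do raises env.Unreachable and nothing moves.
- env.close_job(): hands the job in; it is judged then, once.
Readings, each from a call of its own:
- env.current_clock(): time.
- env.current_joint_positions(): joint angles.
- env.current_qd(): joint speeds.
- env.current_joint_efforts(): joint torques, N m.
- env.current_tcp_pos(): TCP position.
- env.current_ee_rot(): TCP orientation.
- env.current_ft_force(): force on the tool from outside, world axes, zero at the start.
- env.current_moment(): the same for the moment, N m.
- env.current_gripper_width(): opening from 0.0 (shut) to 1.0 (fully open).
- env.current_gripper_force(): force on a finger pad.
Only numpy, scipy, OpenCV 4.12 (cv2) and the standard library are available. Lean on these libraries where they do the work, as an engineer would, in place of code of your own. Each camera call takes 0.05 s, during which the arm holds its last target. There are 200 camera calls.

### The job

Lock the shaker base for transport: take the key from its stand, pass its T-head through the entry window in the cover and drag it along the slot over the deck below until you feel it drop into the hidden keyhole. Stop there, let the head go right down to the bottom, give the key a quarter turn so that its handle stands square across the slot, and let go, leaving it upright. Leave the other things on the bench where they are.

Things in the scene. Friction and masses are not known exactly. Their poses are not given: they have to be found in the camera images.
- lock_key: transport-lock key, upright in its stand at first; 98 mm tall, about 0.16 kg. Origin at the centre of its underside, z up along the shank. Steel T-head 18 mm in x, 34 in y, at z 0-10 mm; round shank 9 mm thick, z 10-68; black bar handle 14 mm in x, 60 in y, z 68-98. Handle and head both run along the key's y, so the handle shows which way the head points; its two ends are alike.
- key_foot (a point): centre of the key's underside (the bottom of the T-head)
- key_stand: grey block 60x80x36 mm, fixed to the bench, with a pocket 30 mm deep (21x37 mm, floor 6 mm above the bench) in which the key's head stands. Origin at the centre of its underside.
- shaker_base: low white shaker base with an aluminium cover, fixed to the bench: 110 mm in x, 292 in y, cover top at z 51 mm, cover 6 mm thick. Origin at the centre of its underside, z up. On its centre line (x = 0) a straight slot in the cover runs along y: entry window at its +y end, then 14 mm wide (shank only) from y +35.5 to -69.5 mm, hidden under soft brush lips that do not resist.
- entry_window (a point): centre of the open entry window in the cover, level with the cover's top face (z = 51 mm of the base), at y = +57.5 mm of the base; 25 mm wide in x and 44 mm long in y, so the T-head passes when it points along the slot
- slot_end (a point): closed far end of the narrow slot, level with the cover's top face, 127 mm from the centre of the entry window
- deck_start (a point): upper face of the carriage deck, straight below the entry window's centre, z = 29 mm of the base. The flat deck, 7 mm thick, runs below the whole slot, between guide rails 26 mm apart: a head on it slides along the slot but cannot turn. It has one hidden keyhole, 24 mm wide and 44 long in y, centred at any y from +5.5 to -54.5 mm of the base; its place is not reported and varies.
- inner_floor (a point): centre of the base's inner floor, z = 4 mm of the base, on which the key's foot stands once the head has dropped through the keyhole: 25 mm below the deck's upper face. Below the deck the head turns freely, either way; turned crosswise it cannot come up again.
- timer: bystander: round white kitchen-type timer with a red knob, 62 mm across, 34 high; origin at the centre of its underside
- slide_box: bystander: flat green box, 71x100x36 mm; origin at the centre of its underside
- carton: bystander: small upright white and teal carton, 36x42x118 mm; origin at the centre of its underside
- stamp: bystander: wooden hand stamp standing on its foot, 25x44x67 mm; origin at the centre of its underside
- reel: bystander: roll of white plaster tape on a red reel, 81x78x53 mm; origin at the centre of its underside
Things that resemble listed ones, but are neither listed nor needed, are in the scene too. Leave any pink or yellow look-alike of the lock_key alone.

How it is judged:
By the outcome, as a careful person would: the job done as asked, in the order asked, and still so for the second after the job is handed in, with the robot touching nothing.
It also fails if it takes over 72 s, if anything falls off the work surface, if the arm or the gripper's body presses on something with over 40 N, if the wrist force passes 120 N, or if a joint passes its speed limit or range.

## Working session

There is one attempt and no reset: what is moved stays moved. The work goes in short steps, each a Python script; the robot and the scene stay as the last script left them, time stands still between calls to the robot, and variables do not carry over. Pictures are saved under pics/ and viewed, at most 10 in all, crops included, and the job is handed in when it is done.

```bash
mkdir -p pics; ls; python3 - <<'E'
from rig import env
import cv2,numpy as np
for n in ("scene","top"):
    c=env.read_camera(n); cv2.imwrite(f"pics/{n}0.png",c["pixels"]); print(n,np.round(c["K"],1).tolist(),np.round(c["cam_to_world"],3).tolist(),[k for k in c])
c=env.read_camera("wrist");print(c.keys(),np.round(c["K"],1).tolist(),np.round(c["hand_eye"],3).tolist())
print(env.current_ee_rot(),env.current_tcp_pos(),env.pinch_z,env.current_clock())
E
```

```text
pics
scene [[480.3, 0.0, 316.6], [0.0, 480.3, 198.6], [0.0, 0.0, 1.0]] [[-0.459, 0.513, -0.725, -0.654], [-0.888, -0.264, 0.375, 0.651], [0.001, 0.817, 0.577, 1.051], [0.0, 0.0, 0.0, 1.0]] ['pixels', 'K', 'cam_to_world']
top [[477.9, 0.0, 325.3], [0.0, 477.9, 201.0], [0.0, 0.0, 1.0]] [[-0.102, 0.97, -0.221, 0.237], [-0.995, -0.101, 0.019, 0.034], [-0.004, 0.221, 0.975, 1.577], [0.0, 0.0, 0.0, 1.0]] ['pixels', 'K', 'cam_to_world']
dict_keys(['pixels', 'K', 'hand_eye']) [[359.5, 0.0, 320.0], [0.0, 359.5, 201.5], [0.0, 0.0, 1.0]] [[0.0, 0.953, 0.302, 0.077], [1.0, -0.001, 0.001, 0.0], [0.001, 0.302, -0.953, -0.169], [0.0, 0.0, 0.0, 1.0]]
[-3.98549620e-05  1.14150156e-01  9.93463256e-01 -7.05997887e-04] [0.15299087 0.65691211 0.20334101] 0.0187 0.15
```

View both.

View pics/scene0.png

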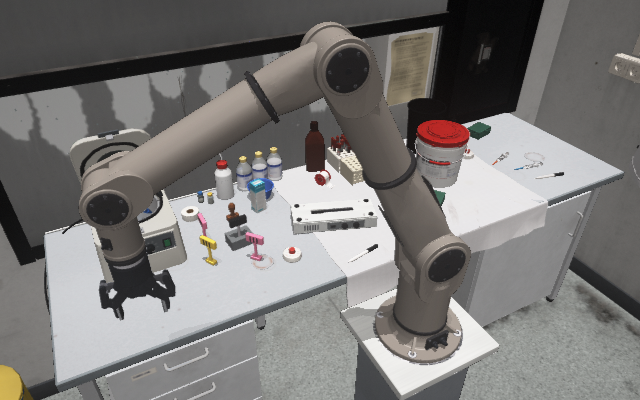

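View pics/top0.png

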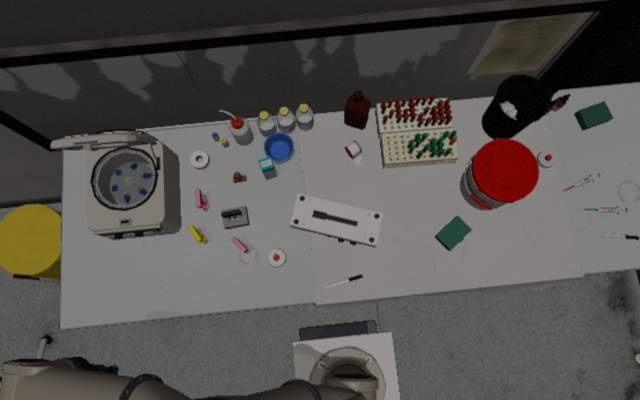

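Candidates for the key (top view): black handle in grey block (235,215), pink look-alikes (201,199) and (241,244), yellow (198,234). The black one in the grey stand fits. I'll confirm it in a crop.

```bash
python3 - <<'E'
import cv2,numpy as np
im=cv2.imread("pics/top0.png")
c=im[165:275,185:395]; c=cv2.resize(c,None,fx=3.8,fy=3.8,interpolation=cv2.INTER_CUBIC)
c=np.uint8(255*(c/255.)**0.6); cv2.imwrite("pics/crop1.png",c)
E
```

```text
(no output)
```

View pics/crop1.png

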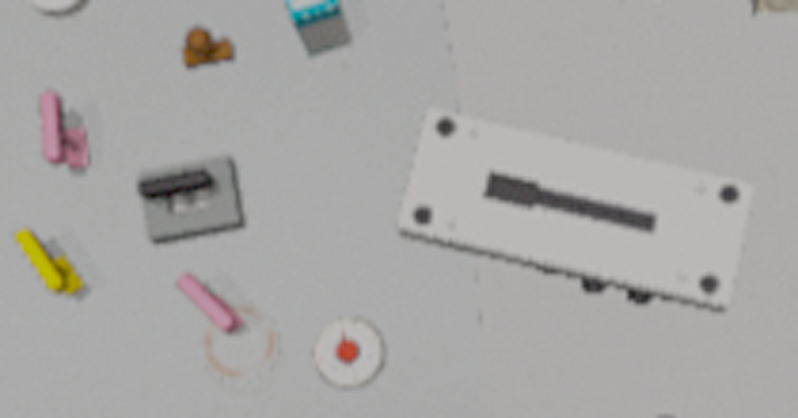

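The crop shows the black bar handle upright in the grey stand block at crop (176,184), so this is the lock_key. The base has its wide window at the left end of the slot, at crop (487–540,187), and the slot end at (655,222).

```bash
cat > h.py <<'E'
from rig import env
import cv2,numpy as np
from scipy.spatial.transform import Rotation as R
def quat(yaw):  # tool down, tool y axis at angle yaw in world xy
    y=np.array([np.cos(yaw),np.sin(yaw),0]); z=np.array([0,0,-1.]); x=np.cross(y,z)
    return R.from_matrix(np.c_[x,y,z]).as_quat(scalar_first=True)
def ray(K,T,uv,z):
    u=np.atleast_2d(np.array(uv,float)); d=np.c_[(u-K[[0,1],2])/K[[0,1],[0,1]],np.ones(len(u))]*[1,-1,-1]
    d=d@T[:3,:3].T; return T[:3,3]+d*((z-T[2,3])/d[:,2])[:,None]
def proj(K,T,P):
    p=(np.atleast_2d(P)-T[:3,3])@T[:3,:3]*[1,-1,-1]; return (p@K.T)[:,:2]/p[:,2:]
def wrist(name=None):
    t=env.current_tcp_pos(); q=env.current_ee_rot(); c=env.read_camera("wrist")
    T=np.eye(4); T[:3,:3]=R.from_quat(q,scalar_first=True).as_matrix(); T[:3,3]=t
    T=T@c["hand_eye"]
    if name: cv2.imwrite(f"pics/{name}.png",c["pixels"]); np.savez(f"pics/{name}.npz",K=c["K"],T=T)
    return c["pixels"],c["K"],T
E
python3 - <<'E'
from h import *
c=env.read_camera("top");K,T=c["K"],c["cam_to_world"]
f=lambda p:np.array(p)/3.8+[185,165]
np.set_printoptions(precision=4,suppress=True)
h=ray(K,T,f([(140,184),(211,174)]),.104);print("handle",h,np.linalg.norm(h[1]-h[0]))
s=ray(K,T,f([(446,127),(729,194),(709,284),(422,215)]),.051);print("screws",s,s.mean(0))
w=ray(K,T,f([(486,187),(655,222)]),.051);print("slot",w,np.linalg.norm(w[1]-w[0]))
d=w[0]-w[1];b=np.arctan2(d[1],d[0]);print("base yaw(y axis)",b)
k=h[0]-h[1];ky=np.arctan2(k[1],k[0]);print(ky)
for nm,p,a in(("key",h.mean(0),ky),("win",w.mean(0),b)):
  for yaw in (a+np.pi/2,a-np.pi/2,a,a+np.pi):
    for z in (.1,.25): print(nm,yaw,z,env.ik([p[0],p[1],z],quat(yaw)))
E
```

```text
handle [[0.5637 0.3335 0.104 ]
 [0.5661 0.2744 0.104 ]] 0.05908677423531947
screws [[ 0.5984  0.0785  0.051 ]
 [ 0.5148 -0.1569  0.051 ]
 [ 0.4396 -0.1303  0.051 ]
 [ 0.5237  0.106   0.051 ]] [ 0.5191 -0.0257  0.051 ]
slot [[ 0.5423  0.0493  0.051 ]
 [ 0.4972 -0.0911  0.051 ]] 0.14747942568186068
base yaw(y axis) 1.2599299897668836
1.611094877584188
key 3.1818912043790846 0.1 [-0.4446  0.5385 -0.2005  1.719   0.131   0.8971  2.4826]
key 3.1818912043790846 0.25 [-0.5107  0.389  -0.1084  1.5816  0.0445  1.1734  2.5536]
key 0.040298550789291454 0.1 [-0.9207  0.5689  0.4612  1.7546 -0.3132  0.8915 -0.2831]
key 0.040298550789291454 0.25 [-0.951   0.4127  0.4964  1.6139 -0.2092  1.1681 -0.3671]
key 1.611094877584188 0.1 [-0.6931  0.5323  0.1404  1.738  -0.0924  0.8777  1.0983]
key 1.611094877584188 0.25 [-0.7341  0.3868  0.1941  1.5984 -0.0793  1.1641  1.0885]
key 4.752687531173981 0.1 [-1.0584  0.6203  0.67    1.7639 -0.4697  0.9232 -1.7191]
key 4.752687531173981 0.25 [-1.1167  0.4625  0.7468  1.6247 -0.3331  1.1862 -1.8263]
win 2.83072631656178 0.1 [-0.3356  0.3667  0.3136  2.0367 -0.161   0.7612  2.9062]
win 2.83072631656178 0.25 [-0.5633  0.1854  0.5599  1.8963 -0.1106  1.0902  2.871 ]
win -0.3108663370280129 0.1 [-0.7554  0.4922  0.878   2.0607 -0.5196  0.8217  0.1206]
win -0.3108663370280129 0.25 [-0.8392  0.2312  0.9054  1.9096 -0.2041  1.0963 -0.1634]
win 1.2599299897668836 0.1 [-0.575   0.4122  0.6213  2.0512 -0.3387  0.778   1.5113]
win 1.2599299897668836 0.25 [-0.7339  0.2069  0.7686  1.9049 -0.1616  1.0923  1.3588]
win 4.401522643356676 0.1 [-0.8673  0.5906  1.067   2.0657 -0.6798  0.8878 -1.2923]
win 4.401522643356676 0.25 [-1.0772  0.4013  1.3056  1.9179 -0.4259  1.149  -1.4913]
```

```bash
python3 - <<'E'
from h import *
env.move_ptp([.565,.304,.24],quat(.04)); wrist("wk")
env.move_ptp([.52,-.03,.24],quat(-.31)); wrist("wb")
print(env.current_clock(),env.current_joint_positions())
a=cv2.imread("pics/wk.png");b=cv2.imread("pics/wb.png")
cv2.imwrite("pics/w2.png",np.vstack([cv2.resize(a,(480,300)),cv2.resize(b,(480,300))]))
E
```

```text
3.5417 [-0.68485637  0.21722606  0.73004236  1.91350106 -0.1645515   1.07067161
 -0.19335953]
```

View pics/wk.png

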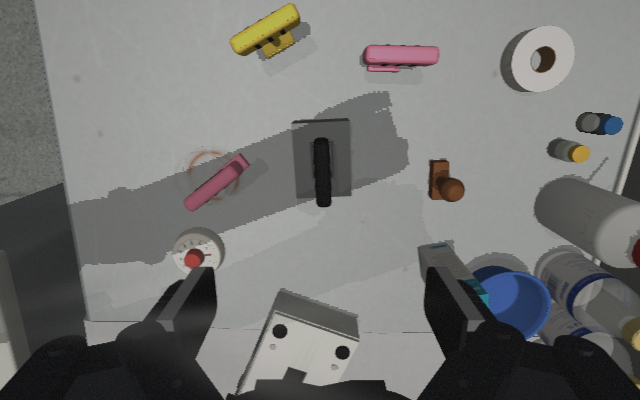

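View pics/wb.png

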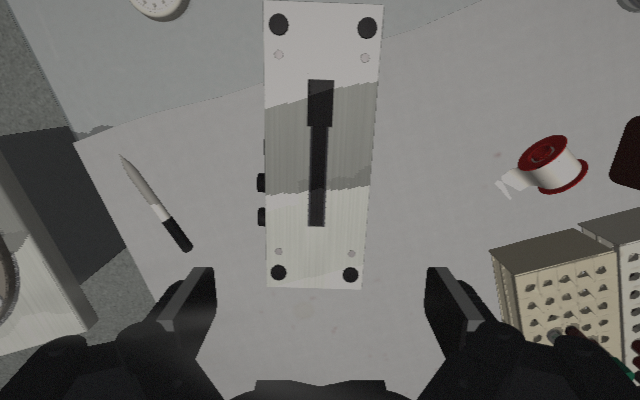

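The first picture shows the handle at about (322,172) in the stand. In the second, the window is at (320,103) and the slot end at (317,226). I'll fit both models to their dark silhouettes.

```bash
cat > fit.py <<'E'
from h import *
from scipy.optimize import minimize
def fit(name,roi,thr,polys,x0,hull):
    im=cv2.imread(f"pics/{name}.png"); d=np.load(f"pics/{name}.npz"); K,T=d["K"],d["T"]
    g=cv2.cvtColor(im,cv2.COLOR_BGR2GRAY); c0,r0,c1,r1=roi; m=np.zeros_like(g)
    m[r0:r1,c0:c1]=(g[r0:r1,c0:c1]<thr); n,l,s,_=cv2.connectedComponentsWithStats(m); m=np.uint8(l==1+s[1:,4].argmax())
    S=4; mm=cv2.resize(m,None,fx=S,fy=S,interpolation=cv2.INTER_NEAREST)
    def draw(p):
        o=np.zeros_like(mm); c,s=np.cos(p[2]),np.sin(p[2])
        for P in polys:
            W=np.c_[P[:,:2]@np.array([[c,s],[-s,c]])+p[:2],P[:,2]]
            q=np.int32(np.round((proj(K,T,W)+.5)*S))
            cv2.fillPoly(o,[cv2.convexHull(q) if hull else q],1)
        return o
    f=lambda p:1-np.sum(draw(p)&mm)/np.sum(draw(p)|mm)
    sim=np.array(x0)+np.array([[0,0,0],[.006,0,0],[0,.006,0],[0,0,.06]])
    r=minimize(f,x0,method="Nelder-Mead",options=dict(initial_simplex=sim,xatol=1e-5,fatol=1e-5))
    bb=np.argwhere(m); print(name,np.round(r.x,4),"1-IoU",round(r.fun,3),bb.min(0),bb.max(0)); return r.x
box=lambda a,b,z0,z1:np.array([[x,y,z] for x in(-a,a) for y in(-b,b) for z in(z0,z1)])
slot=np.array([[-12.5,79.5],[12.5,79.5],[12.5,35.5],[7,35.5],[7,-69.5],[-7,-69.5],[-7,35.5],[-12.5,35.5]])/1e3
slot=np.c_[slot,np.full(8,.051)]
if __name__=="__main__":
    for t in (30,40): fit("wk",(305,125,345,215),t,[box(.007,.03,.074,.104)],[.565,.304,.04],True)
    for t in (60,80): fit("wb",(295,70,345,235),t,[slot],[.519,-.0257,-.31],False)
E
python3 fit.py
```

```text
wk [0.5657 0.3113 0.0937] 1-IoU 0.169 [138 314] [206 330]
wk [0.5654 0.3109 0.0912] 1-IoU 0.122 [138 313] [206 331]
wb [ 0.5206 -0.0217 -0.3428] 1-IoU 0.095 [ 80 307] [225 333]
wb [ 0.5203 -0.022  -0.3441] 1-IoU 0.111 [ 79 307] [226 333]
```

```bash
python3 - <<'E'
from fit import *
env.move_ptp([.5655,.309,.17],quat(.09)); wrist("wk2")
d=np.load("pics/wk2.npz"); p=proj(d["K"],d["T"],[[.5655,.309,.09]])[0]; print(p,env.current_clock())
c,r=map(int,p)
for t in (25,35,45): x=fit("wk2",(c-40,r-75,c+40,min(r+75,330)),t,[box(.007,.03,.074,.104)],[.5655,.309,.09],True)
im=cv2.imread("pics/wk2.png"); cc,ss=np.cos(x[2]),np.sin(x[2])
for P in box(.007,.03,.074,.104):
    q=proj(d["K"],d["T"],[P[0]*cc-P[1]*ss+x[0],P[0]*ss+P[1]*cc+x[1],P[2]])[0]; cv2.circle(im,tuple(int(v) for v in q),1,(0,255,0),-1)
cv2.imwrite("pics/v2.png",cv2.resize(im[max(r-100,0):r+100,c-130:c+130],None,fx=3,fy=3))
E
```

```text
[318.38426759 195.24791984] 4.9083
wk2 [0.5656 0.3101 0.0997] 1-IoU 0.646 [150 309] [222 328]
wk2 [0.5656 0.31   0.1052] 1-IoU 0.122 [150 308] [236 329]
wk2 [0.5655 0.3097 0.0989] 1-IoU 0.105 [150 308] [236 330]
```

View pics/v2.png

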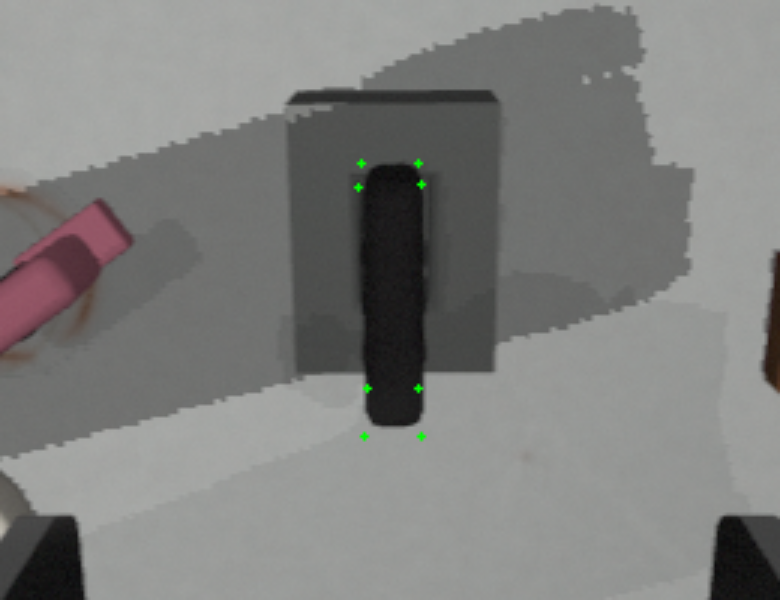

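The fit is good: the handle is in line with the image and fits to about 1–2 mm. Next is the grasp, lift and move to the window.

```bash
python3 - <<'E'
from h import *
env.gripper_to(.5)
env.move_ptp([.5655,.3105,.15],quat(.088))
hit=env.line_to([.5655,.3105,.070],v=.1,max_force=10); print(hit,env.current_tcp_pos())
env.gripper_to(0); print(env.current_gripper_width(),env.current_gripper_force(),env.current_ft_force())
env.line_to([.5655,.3105,.170],v=.1); print(env.current_ft_force(),env.current_gripper_width())
env.move_ptp([.5395,.031,.170],quat(-.343)); env.dwell(.2)
env.line_to([.5395,.031,.128],v=.1)   # foot ~ .064
print(env.current_ft_force(),env.current_moment(),env.current_clock(),env.current_joint_positions())
im,K,T=wrist("wi")
# predicted outlines
from fit import slot
b=np.array([.5204,-.0225]);c,s=np.cos(-.343),np.sin(-.343)
W=np.c_[slot[:,:2]@np.array([[c,s],[-s,c]])+b,slot[:,2]]
im=cv2.resize(im,None,fx=3,fy=3)
q=np.int32(3*proj(K,T,W)); cv2.polylines(im,[q],True,(0,255,0),1)
p=np.int32(q.mean(0)); cv2.imwrite("pics/v3.png",im[max(p[1]-400,0):p[1]+200,p[0]-400:p[0]+400][:600])
E
```

```text
False [0.56611001 0.31067054 0.07065461]
0.1338441524345034 59.65161144733429 [-0.43338368 -0.62135167  5.01793823]
[-0.36469825  0.39440456 -1.78007047] 0.1361475628677074
[ 0.19658395  0.09091549 -2.26434889] [-0.07477066  0.00502054 -0.03053334] 9.975 [-0.67784113  0.40268298  0.63979172  1.98407054 -0.3152441   0.85349676
 -0.20932941]
```

View pics/v3.png

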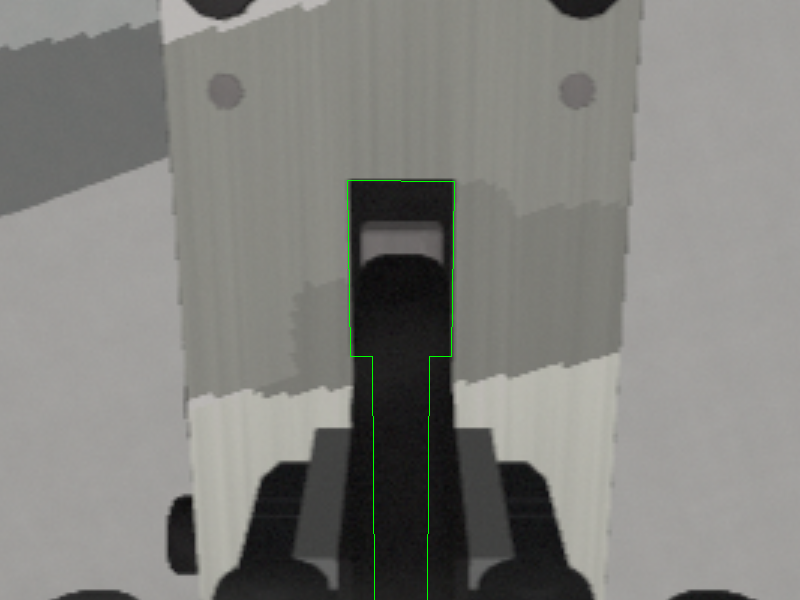

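The view shows the head (front edge near row 222) centred across the green window outline, and about 1 mm short along the slot. I'll correct that and insert.

```bash
python3 - <<'E'
from h import *
env.line_to([.5400,.0325,.128],v=.05)
env.dwell(.2); print(env.current_ft_force())
hit=env.line_to([.5400,.0325,.086],v=.03,max_force=5); env.dwell(.2)
print(hit,env.current_tcp_pos(),env.current_ft_force(),env.current_moment(),env.current_clock())
E
```

```text
[ 0.26132143 -0.02902381 -2.31331955]
True [0.53988622 0.03251679 0.09387051] [-1.22759681 -0.6707961   6.35502408] [-0.03005916  0.08003434 -0.0174583 ] 11.7167
```

```bash
cat > drag.py <<'E'
from h import *
a=-.343; d=np.array([np.sin(a),-np.cos(a)])   # along -y of base
lat=np.array([np.cos(a),np.sin(a)])
def step(s,z,v=.03): 
    p=np.array([.5400,.0325])+s*d; return env.line_to([p[0],p[1],z],v=v,max_force=25)
def state(): 
    f=env.current_ft_force(); t=env.current_tcp_pos(); return np.round([f[:2]@d,f[:2]@lat,f[2]],1),round(float(t[2])*1e3,2)
E
python3 - <<'E'
from drag import *
z=.0936
print(step(.040,z),*state())
s=.040
while s<.116:
    s+=.0025
    h=step(s,z); f,zz=state(); print(round(s*1e3,1),f,zz)
    if h or f[2]<1 or zz<93: break
    if f[2]<5: z-=.0002
    if f[2]>12: z+=.0003
env.dwell(.2); print(*state(),env.current_clock())
E
```

```text
False [-2.2 -0.3  3.5] 93.59
42.5 [-1.8  0.1  2.6] 93.55
45.0 [-0.6 -0.6  4. ] 93.4
47.5 [-2.1 -0.7  4.5] 93.25
50.0 [ 0.2  0.7 -2.9] 92.38
[-0.5 -0.3 -1.9] 92.44 14.3833
```

The preload vanished at s = 50 mm, so the head is over the hole. I'll lower it gently.

```bash
python3 - <<'E'
from drag import *
p=np.array([.54,.0325])+.051*d
print(env.line_to([p[0],p[1],.0915],v=.03,max_force=6),*state())
h=env.line_to([p[0],p[1],.062],v=.03,max_force=6); env.dwell(.2)
print(h,*state(),env.current_tcp_pos(),env.current_clock())
E
```

```text
False [ 1.3 -0.  -2.4] 91.27
True [ 0.6 -0.2  6.4] 68.89 [ 0.52291729 -0.01556436  0.06889075] 15.5667
```

The TCP went down 25.0 mm, so the foot is on the floor. Now the quarter turn.

```bash
python3 - <<'E'
from drag import *
p=env.current_tcp_pos(); x,y=p[:2]; z=.0692
for k in range(1,7):
    q=quat(a+k*np.pi/12)
    env.move_ptp([x,y,z],q); print(k,*state(),np.round(env.current_moment()[2],2))
    if abs(env.current_moment()[2])>2.5: break
env.dwell(.3); print(*state(),env.current_moment(),env.current_tcp_pos(),env.current_clock(),env.current_joint_positions())
E
```

```text
1 [ 0.1 -0.1 -2.1] 68.96 -0.04
2 [ 1.  -0.8 -1.1] 68.94 0.04
3 [ 0.4 -0.1 -1.6] 68.97 0.01
4 [ 0.2  0.  -1.6] 69.02 -0.01
5 [ 0.4  0.6 -1.9] 69.06 -0.02
6 [-0.8 -0.5 -2.1] 69.1 -0.05
[-0.3 -0.1 -2.2] 69.15 [-0.01889466 -0.02158409  0.00571977] [ 0.52288425 -0.01550733  0.06914851] 17.8 [-0.23326216  0.41117729  0.17717724  2.0429583  -0.10987096  0.69632346
  1.23945054]
```

```bash
python3 - <<'E'
from drag import *
x,y,_=env.current_tcp_pos()
print(env.line_to([x,y,.066],v=.01,max_force=3),*state())
env.gripper_to(.5); env.dwell(.2); print(*state())
env.line_to([x,y,.17],v=.1)
p=np.array([x,y])+.06*d; env.line_to([p[0],p[1],.22],v=.12); env.dwell(.2)
im,K,T=wrist("we"); c=env.read_camera("scene")["pixels"]
print(env.current_clock())
w=cv2.resize(im[:330,120:520],(700,578)); cv2.imwrite("pics/v4.png",w)
q=proj(K,T,[[x,y,.102],[x,y,.004]]); print(q)
E
```

```text
True [ 0.9 -0.8  5.8] 68.85
[0.1 0.1 0.5] 67.94
20.875
[[391.8004655  186.69892429]
 [374.802735   163.1640842 ]]
```

View pics/v4.png

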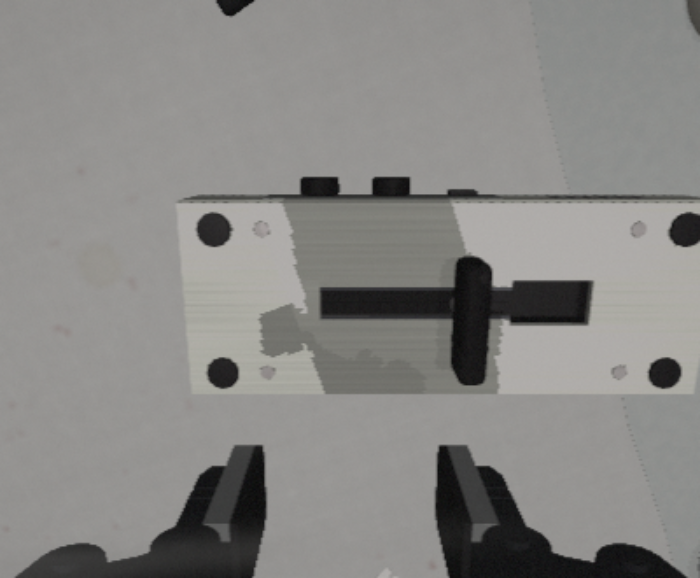

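The handle stands upright and square across the slot at (471,320), beside the window, and the gripper is clear. Handing in.

```bash
python3 -c "
from rig import env
print(env.current_ft_force()); print(env.close_job())"
```

```text
[ 0.24995525 -0.09399988  0.49671287]
the job is handed in; nothing more can be done
None
```

The key is through the keyhole with its foot on the base's inner floor, turned a quarter turn so the handle is square across the slot, and left upright; nothing else on the bench was touched, and the job was handed in at about 21 s.

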